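# Release and remove the filter cassette of a bench dust extractor

## Task

The filter of the small dust extractor on the jeweller's bench is due for cleaning. Press the extractor's spring latch tab down until the filter cassette pops up, then lift the cassette out by its grip and set it down gently, standing upright as it was, on the floor of the aluminium tray. Leave the other things on the bench where they are.

Things in the scene. Friction and masses are not known exactly. Their poses are not given: they have to be found in the camera images.
- extractor: Dust extractor: fixed grey housing 150 (x) x 77 (y) mm, 75 mm high, on a dark foot plate 160 x 150 x 12 mm. Origin: on the bench under the centre of the cassette pocket; z up. The pocket (1.5 mm play each side of the cassette) opens upward. Latch tab on its +y side, black grille on -y, black outlet stub (42 mm diameter, 30 mm long) on +x, small dial on -x.
- cassette: Filter cassette (0.13 to 0.25 kg), loose, seated in the pocket, axes as the extractor's. Origin: centre of its flat underside, about 24 mm above the bench when seated; z up. White pleated body 90 (x) x 34 (y) x 54 mm high; white head plate 110 x 54 mm, 54 to 64 mm above the origin. A white catch (30 mm wide, 28 to 36 mm up) juts 8 mm from its +y face, under the head.
- grip (a point): Middle of the cassette's grip, 78 mm above the cassette's origin. The grip is an upright black rib on the head plate, 60 mm long (cassette x), 14 mm thick (y), from 64 to 92 mm above the cassette's origin. Once unlatched, a spring plate lifts the cassette 14 mm and holds it there, free to be lifted straight up; it clears the pocket 60 mm above its seated height.
- latch (a joint): Latch: a bent steel lever hinged low in the extractor, its nose hidden under the cassette's head over the catch. 0 = at rest, latched; grows as the tab is pressed, to 0.34 rad at the stop; it lets the cassette go at about 0.25 rad (tab 10 mm down). Springs back when let go, but only to about 0.2 rad while the popped-up cassette is in its way. Pressing takes about 5 N, more at the stop.
- tab_top (a point): Place to press, on the upper face of the latch tab: a bare steel plate 36 (x) x 46 (y) x 4 mm. At rest 59 mm from the pocket centre along the extractor's +y, 54 mm above the bench, 32 mm out from the edge of the cassette's head. Full travel: down about 14 mm, swinging about 3 mm outward (+y). Below the tab is free space down to the foot plate. Moves with the latch.
- tray: Fixed open aluminium tray, outside 200 (x) x 160 (y) mm, 35 mm high, walls 4 mm; its inner floor is 4 mm above the origin. Origin: centre of its underside, on the bench; z up. Empty at the start.
- solder_block: Bystander: tan soldering block 150 x 75 x 30 mm, loose. Origin: centre of its underside.
- hammer: Bystander: bench hammer lying on the bench, loose. Origin near its middle.
- flux_jar: Bystander: amber jar, 60 mm diameter, 75 mm high, loose. Origin: centre of its underside.
- mandrel: Bystander: steel ring mandrel lying on the bench, 260 mm long, 28 mm thick at the butt, loose. Origin: centre of the butt's end face.
Not all that is in view belongs to the job. What is shaped like the cassette but blue or purple is not meant.

How it is judged (in metres and radians):
On the way, in this order (a step that is already met when the one before it is completed fails the run):
1. the latch tab is pressed down far enough to let the cassette pop up (value of joint latch above 0.15 rad and z of cassette in the frame of extractor above 0.03 m), for 0.1 s.
2. the cassette is lifted clear out of the extractor (z of cassette in the frame of extractor above 0.085 m), for 0.1 s.
At the end, for the whole second after the job is handed in: The cassette stands upright (within 0.1 rad) and at rest on the tray's floor (its underside within 5 mm of the floor), inside the walls (its origin within 60 mm in x and 70 mm in y of the tray's centre), and the latch has sprung back (below 0.05 rad) (x of cassette in the frame of tray between -0.06 and 0.06 m and y of cassette in the frame of tray between -0.07 and 0.07 m and z of cassette in the frame of tray between 0.001 and 0.009 m and angle between cassette's own z axis and vertical below 0.1 rad and linear speed of cassette below 0.02 m/s and angular speed of cassette below 0.2 rad/s and value of joint latch below 0.05 rad); the robot touches nothing.
It fails at once if the cassette is dropped or slammed into the tray (faster than 0.45 m/s within 20 mm of the tray floor) (linear speed of cassette above 0.45 m/s and z of cassette in the frame of tray below 0.024 m and horizontal distance between cassette and tray below 0.12 m).
It fails at once if the solder block is moved by more than 30 mm (distance of solder_block from where it was at the start of the episode above 0.03 m).
It fails at once if the hammer is moved by more than 30 mm (distance of hammer from where it was at the start of the episode above 0.03 m).
It fails at once if the flux jar is moved by more than 30 mm (distance of flux_jar from where it was at the start of the episode above 0.03 m).
It fails at once if the mandrel is moved by more than 30 mm (distance of mandrel from where it was at the start of the episode above 0.03 m).
It also fails if it takes over 51 s, if anything falls off the work surface, if the arm or the gripper's body presses on something with over 40 N, if the wrist force passes 120 N, or if a joint passes its speed limit or range.

## Robot

A 6-joint arm with a two-finger parallel gripper is mounted at the origin on the work surface. World frame = base frame: x ahead of the robot, y to its left, z up, the work surface at z = 0. Lengths are in mm, angles in degrees, forces in N, time in s.
With the tool pointing down it reaches from about 300 to 850 mm from the base axis. Payload 4.2 kg.
Tool frame: the origin (TCP) lies at the very end of the fingers, on their centre line; the grasp point (between the pads) lies 19 mm behind it; z points along the fingers, y is the line along which they close (so a half turn about z gives the same grasp; the last joint's range is limited). The gripper opens to 91 mm and grips with 3 to 60 N. Pads are 32 mm wide; open, the fingers measure 118 mm over their backs; the gripper's body (76 mm by 178 mm) begins 60 mm behind the grasp point.
Start: joints at [-73.682, 18.312, 89.639, -0, 72.044, -1.146], TCP at [172.562, -548.512, 213.976] pointing down, gripper open.
Joint ranges: [-177.97, 177.97], [-48.28, 115.42], [12.27, 149.76], [-77.06, 257.06], [2.81, 150.46], [-146.56, 146.56]. Speed limits (degrees/s): [147.25, 147.25, 180, 180, 180, 180].

## Interface

Orientations are given as [roll, pitch, yaw] about the fixed x, y, z axes, in that order (R = Rz(yaw) Ry(pitch) Rx(roll)).
In Python, from workcell import * gives the robot as it stands.
- The arm moves only by the tool move_arm, never from a script. Its argument "motion" is a list of rows, each a list of 3 entries, a list of its own where there are three numbers: the finger opening in mm, from 0 to 91.2, then the shift along the world's x, y, z in units of 25 mm (1.0 is 25 mm), then the turn, a rotation vector about the world's x, y, z in units of 4 degrees (1.0 is 4 degrees). In form: [[grip, [x, y, z], [ax, ay, az]], ...]. A call has 1 to 20 rows; each row shifts and turns the commanded pose from where the row before left it; what a row does not reach is not made up. A row lasts 1/12 s, in which the tool goes at most 41.7 mm and 7.16 degrees, less where a joint would pass 70% of its speed; a pose out of reach is approached as far as the arm can. A call with a number of a shift or a turn outside -1 to 1 is refused whole. A call with a gripper value outside its range is refused whole. The fingers move at their own pace and stop on an object; "grip_force" is the grip in N (left out, the last holds). Time passes only in rows, so rows that do not move let the fingers close. It gives the time, the measured TCP pose, the force, the opening and the grip force at its end, in the units of the state.
- state(): the state, without advancing time (a new reading comes with each control period).
- grab_frame(name): name is "scene" or "top" or "wrist"; returns the picture (384x512x3 uint8, blue, green, red); there is no depth.
- camera_info(name): a dict with "fx", "fy", "cx", "cy" (pixels), "rvec" (rotation vector, rad) and "tvec" (3), from world to camera coordinates, as OpenCV has them. Camera axes: x right, y down, z forward; pixel columns grow to the right and rows downward; lengths in mm; the calibration is good to about 2 mm. A picture is of the moment at which its call begins: read the wrist's pose just before it. camera_info takes no time and is no camera call; for the wrist camera it gives the pose at the moment of the call.
- job_done(): hands the job in; it is judged then, once.
The state is a dict: "time_s": time; "qpos": joint angles; "qvel": joint speeds; "effort": joint torques, N m; "ee_pos": TCP position; "ee_rot": TCP orientation; "force": force on the tool from outside, world axes, zero at the start; "torque": the same for the moment, N m; "gripper_width": finger opening in mm; "gripper_force": force on a finger pad.
Only numpy, scipy, OpenCV 4.12 (cv2) and the standard library are available. Lean on these libraries where they do the work, as an engineer would, in place of code of your own. Each camera call takes 0.05 s, during which the arm holds its last target. There are 200 camera calls.

## Working session

There is one attempt and no reset: what is moved stays moved. The work goes in short steps, Python scripts to look and compute and a tool call to move; the robot and the scene stay as the last step left them, time stands still between calls to the robot, and variables do not carry over. Pictures are saved under pics/ and viewed, at most 10 in all, crops included, and the job is handed in when it is done.

Besides the shell and the picture viewer there is one more tool, called as name(argument=value, ...), one argument or row to a line, values as JSON. move_arm: Moves the arm, as the interface text tells. Shifts and turns lie within -1 to 1; 1 stands for 25 mm of shift or 4 degrees of turn. Its arguments: {"type":"object","properties":{"motion":{"type":"array","items":{"type":"array"}},"grip_force":{"type":"number"}},"required":["motion"]}

```bash
mkdir -p pics
python3 - <<'E'
from workcell import *
import cv2
for n in("scene","top"):
    cv2.imwrite(f"pics/{n}0.png",grab_frame(n)); print(n,camera_info(n))
s=state();print(s["ee_pos"],s["ee_rot"],s["gripper_width"],s["time_s"])
E
```

```text
scene {'fx': 430.493476312612, 'fy': 430.493476312612, 'cx': 255.68244111123374, 'cy': 189.3696429844734, 'rvec': array([ 2.18278653,  1.06881028, -0.40021288]), 'tvec': array([-362.1289308 , -269.51063595, 1641.79859094])}
top {'fx': 384.1806296198387, 'fy': 384.1806296198387, 'cx': 256.44085896230723, 'cy': 187.1923324167502, 'rvec': array([ 2.22385777, -2.15996024,  0.06691106]), 'tvec': array([ -27.17926823,  581.39875393, 1037.17487167])}
[ 172.42855234 -548.07748917  213.20408824] [-1.79908915e+02 -1.78592599e-03  1.74636801e+01] 91.06973305914416 0.1
```

View pics/scene0.png

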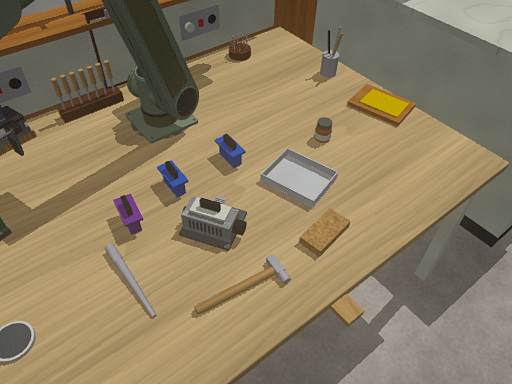

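View pics/top0.png

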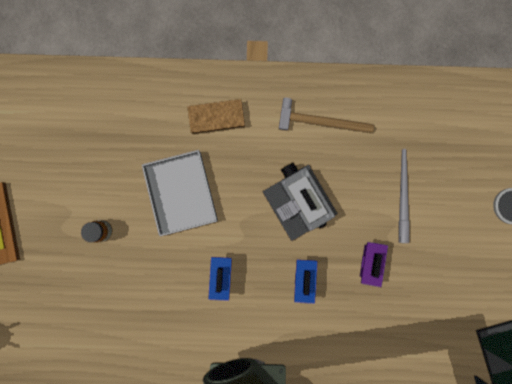

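The scene picture shows the extractor at about (212,220) and the tray at (298,177). In the top picture the white head is at (310,197), its black rib at (308,199), the tab at (286,212), the outlet at (290,170) and the tray at (180,193). Blue and purple decoys stand nearby.

```bash
cat > h.py <<'E'
import cv2, numpy as np
from workcell import *
def ray(n,uv,z,ci=None):
    c=ci or camera_info(n); R=cv2.Rodrigues(np.array(c["rvec"]))[0]; t=np.array(c["tvec"])
    d=R.T@np.array([(uv[0]-c["cx"])/c["fx"],(uv[1]-c["cy"])/c["fy"],1]); o=-R.T@t
    return o+d*(z-o[2])/d[2]
def blobs(m,amin=30):
    return [c for c in cv2.findContours(m.astype(np.uint8),cv2.RETR_EXTERNAL,cv2.CHAIN_APPROX_NONE)[0] if cv2.contourArea(c)>amin]
def rect(n,c,z,ci=None):
    p=np.array([ray(n,q[0],z,ci)[:2] for q in c],np.float32); (x,y),(w,h),a=cv2.minAreaRect(p)
    if w<h: a+=90
    return np.round([x,y,max(w,h),min(w,h),(a+90)%180-90],1)
E
python3 - <<'E'
from h import *
im=cv2.imread("pics/top0.png"); hsv=cv2.cvtColor(im,cv2.COLOR_BGR2HSV)
g=np.zeros(im.shape[:2],bool); g[140:250,135:345]=1
for name,m,z in(("white",(hsv[...,2]>190)&(hsv[...,1]<40),88),("black",(hsv[...,2]<50),116),("grey",(hsv[...,1]<40)&(hsv[...,2]>90),35)):
    for c in blobs(m&g,15): print(name,c.reshape(-1,2).mean(0).round(),rect("top",c,z))
cv2.imwrite("pics/c.png",cv2.resize(im[150:250,245:350],None,fx=6,fy=6,interpolation=cv2.INTER_CUBIC))
print([ray("top",p,z).round() for p,z in (((285,212),56),)])
E
```

```text
black [308. 199.] [ 550.1 -139.5   54.7   12.4   32.3]
black [322. 191.] [ 570.8 -174.2  124.5    5.7   31.8]
black [289. 170.] [622.3 -90.4  36.4  24.2 -58.6]
grey [303. 202.] [ 540.2 -127.3  154.2  127.9   32. ]
grey [179. 193.] [560.6 198.4 200.8 161.5  16.4]
[array([516., -87.,  56.])]
```

View pics/c.png

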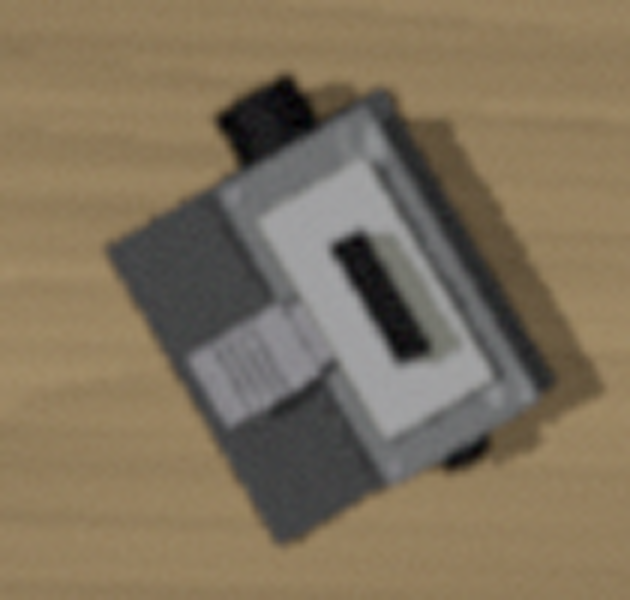

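The crop confirms it: rib at yaw ≈32°, ribbed steel tab towards lower-left at crop (262,367). The extractor centre is ≈(550,-139.5), so the press point is ≈(516,-85). I'll go above it with the fingers closing along the extractor's x, so that the gripper body clears the rib.

move_arm(
  motion=[
    [0, [0.53, 0.71, 0], [0, 0, 1]],
    [0, [0.53, 0.71, 0], [0, 0, 1]],
    [0, [0.53, 0.71, 0], [0, 0, 1]],
    [0, [0.53, 0.71, 0], [0, 0, 1]],
    [0, [0.53, 0.71, 0], [0, 0, 1]],
    [0, [0.53, 0.71, 0], [0, 0, 1]],
    [0, [0.53, 0.71, 0], [0, 0, 1]],
    [0, [0.53, 0.71, 0], [0, 0, 1]],
    [0, [0.53, 0.71, 0], [0, 0, 1]],
    [0, [0.53, 0.71, 0], [0, 0, 1]],
    [0, [0.53, 0.71, 0], [0, 0, 1]],
    [0, [0.53, 0.71, 0], [0, 0, 1]],
    [0, [0.53, 0.71, 0], [0, 0, 1]],
  ],
)

```text
time_s: 1.18
ee_pos: [345.1, -316.6, 213.7]
ee_rot: [-180.0, -0.0, 69.7]
force: [-0.7, -0.3, 0.0]
gripper_width: 7.5
gripper_force: 0.0
```

move_arm(
  motion=[
    [0, [0.53, 0.71, 0], [0, 0, 1]],
    [0, [0.53, 0.71, 0], [0, 0, 1]],
    [0, [0.53, 0.71, 0], [0, 0, 1]],
    [0, [0.53, 0.71, 0], [0, 0, 1]],
    [0, [0.53, 0.71, 0], [0, 0, 1]],
    [0, [0.53, 0.71, 0], [0, 0, 1]],
    [0, [0.53, 0.71, 0], [0, 0, 1]],
    [0, [0.53, 0.71, 0], [0, 0, 1]],
    [0, [0.53, 0.71, 0], [0, 0, 1]],
    [0, [0.53, 0.71, 0], [0, 0, 1]],
    [0, [0.53, 0.71, 0], [0, 0, 1]],
    [0, [0.53, 0.71, 0], [0, 0, 1]],
    [0, [0.52, 0.72, 0], [0, 0, 1]],
    [0, [0, 0, 0], [0, 0, 0]],
    [0, [0, 0, 0], [0, 0, 0]],
  ],
)

```text
time_s: 2.43
ee_pos: [516.8, -86.1, 213.4]
ee_rot: [-179.9, -0.0, 121.5]
force: [0.1, 0.5, 0.2]
gripper_width: 0.2
gripper_force: 0.0
```

Run:
```python
from h import *
s=state();print(s["ee_pos"],s["ee_rot"],s["gripper_width"],s["time_s"],s["force"])
ci=camera_info("wrist");cv2.imwrite("pics/w1.png",grab_frame("wrist"))
import pickle;pickle.dump(ci,open("w1.pkl","wb"))
R=cv2.Rodrigues(np.array(ci["rvec"]))[0];print(-R.T@ci["tvec"],ci["fx"])
```

```text
[516.7611284  -86.13746579 213.37876417] [-1.79930737e+02 -3.69605275e-02  1.21531284e+02] 0.2137054145645795 2.4333 [0.05473659 0.53069305 0.17429104]
[477.267632   -22.43419405 384.82102341] 320.5565269444864
```

View pics/w1.png

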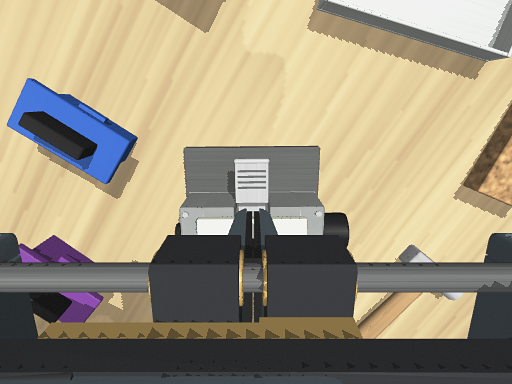

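The wrist view shows the tab's outer edge at row 160, columns 235–269, and the foot plate edge at (184..320,148). I'll cast rays to check.

Run:
```python
from h import *;import pickle
ci=pickle.load(open("w1.pkl","rb"))
e=np.array([-np.sin(np.radians(32)),np.cos(np.radians(32))]);f=np.array([e[1],-e[0]])
for p,z in (((235,160),54),((269,160),54),((184,148),12),((320,147),12)):
    q=ray("w",p,z,ci)[:2];d=q-[550,-139.5];print(q.round(1),"ext x,y",(d@f).round(1),(d@e).round(1))
```

```text
[492.9 -84.5] ext x,y -19.3 76.9
[523.2 -65.9] ext x,y 16.2 76.6
[ 436.9 -111.3] ext x,y -81.0 83.8
[571.4 -27.5] ext x,y 77.5 83.7
```

move_arm(
  motion=[
    [0, [0, 0, -0.9], [0, 0, 0]],
    [0, [0, 0, -0.9], [0, 0, 0]],
    [0, [0, 0, -0.9], [0, 0, 0]],
    [0, [0, 0, -0.9], [0, 0, 0]],
    [0, [0, 0, -0.9], [0, 0, 0]],
    [0, [0, 0, -0.8], [0, 0, 0]],
    [0, [0, 0, -0.5], [0, 0, 0]],
    [0, [0, 0, -0.2], [0, 0, 0]],
    [0, [0, 0, -0.12], [0, 0, 0]],
    [0, [0, 0, -0.08], [0, 0, 0]],
    [0, [0, 0, -0.08], [0, 0, 0]],
    [0, [0, 0, -0.08], [0, 0, 0]],
    [0, [0, 0, -0.08], [0, 0, 0]],
    [0, [0, 0, 0], [0, 0, 0]],
  ],
)

```text
time_s: 3.65
ee_pos: [517.1, -86.8, 53.2]
ee_rot: [180.0, 0.0, 121.5]
force: [0.7, 0.2, 2.2]
gripper_width: 0.6
gripper_force: 0.6
```

move_arm(
  motion=[
    [0, [0, 0, -0.08], [0, 0, 0]],
    [0, [0, 0, -0.08], [0, 0, 0]],
    [0, [0, 0, -0.08], [0, 0, 0]],
    [0, [0, 0, -0.08], [0, 0, 0]],
    [0, [0, 0, 0], [0, 0, 0]],
  ],
)

```text
time_s: 4.07
ee_pos: [516.1, -85.2, 45.0]
ee_rot: [180.0, -0.2, 121.4]
force: [-1.9, 5.6, 4.5]
gripper_width: 0.4
gripper_force: 2.9
```

move_arm(
  motion=[
    [0, [0, 0, -0.04], [0, 0, 0]],
    [0, [0, 0, -0.04], [0, 0, 0]],
    [0, [0, 0, 0], [0, 0, 0]],
  ],
)

```text
time_s: 4.32
ee_pos: [516.1, -85.1, 43.9]
ee_rot: [180.0, -0.2, 121.4]
force: [-3.2, 6.2, 9.3]
gripper_width: 0.4
gripper_force: 5.8
```

Run:
```python
from h import *
w=grab_frame("wrist");t=grab_frame("scene")
cv2.imwrite("pics/p2.png",np.hstack([w[130:330,130:380],np.zeros((200,5,3),np.uint8),cv2.resize(t[180:260,165:265],(250,200),interpolation=cv2.INTER_CUBIC)]))
```

```text
(no output)
```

View pics/p2.png

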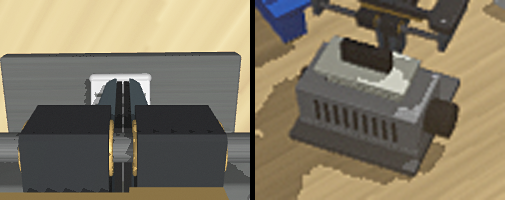

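The scene half of the picture shows the head plate raised, with the pleats visible below it, so the cassette has popped. I'll raise, turn to yaw 32 and open over the rib.

move_arm(
  motion=[
    [0, [0, 0, 0.2], [0, 0, 0]],
    [0, [0, 0, 0.5], [0, 0, 0]],
    [0, [0, 0, 0.9], [0, 0, 0]],
    [0, [0, 0, 0.9], [0, 0, 0]],
    [0, [0, 0, 0.9], [0, 0, 0]],
    [0, [0, 0, 0.9], [0, 0, 0]],
    [0, [0, 0, 0.9], [0, 0, 0]],
    [0, [0, 0, 0.8], [0, 0, 0]],
    [0, [0, 0, 0.8], [0, 0, 0]],
    [91, [0.06, -0.1, 0], [0, 0, -1]],
    [91, [0.06, -0.1, 0], [0, 0, -1]],
    [91, [0.06, -0.1, 0], [0, 0, -1]],
    [91, [0.06, -0.1, 0], [0, 0, -1]],
    [91, [0.06, -0.1, 0], [0, 0, -1]],
    [91, [0.06, -0.1, 0], [0, 0, -1]],
    [91, [0.06, -0.1, 0], [0, 0, -1]],
    [91, [0.06, -0.1, 0], [0, 0, -1]],
    [91, [0.06, -0.1, 0], [0, 0, -1]],
    [91, [0.06, -0.1, 0], [0, 0, -1]],
    [91, [0.06, -0.1, 0], [0, 0, -1]],
  ],
)

```text
time_s: 6.08
ee_pos: [533.4, -114.6, 212.9]
ee_rot: [180.0, 0.0, 77.3]
force: [0.1, 0.7, 0.2]
gripper_width: 71.0
gripper_force: 0.0
```

move_arm(
  motion=[
    [91, [0.06, -0.1, 0], [0, 0, -1]],
    [91, [0.06, -0.1, 0], [0, 0, -1]],
    [91, [0.06, -0.1, 0], [0, 0, -1]],
    [91, [0.06, -0.1, 0], [0, 0, -1]],
    [91, [0.06, -0.1, 0], [0, 0, -1]],
    [91, [0.06, -0.1, 0], [0, 0, -1]],
    [91, [0.06, -0.1, 0], [0, 0, -1]],
    [91, [0.06, -0.1, 0], [0, 0, -1]],
    [91, [0.06, -0.1, 0], [0, 0, -1]],
    [91, [0.06, -0.1, 0], [0, 0, -1]],
    [91, [0.06, -0.1, 0], [0, 0, -1]],
    [91, [0, 0, 0], [0, 0, -0.4]],
    [91, [0, 0, 0], [0, 0, 0]],
    [91, [0, 0, 0], [0, 0, 0]],
  ],
)

```text
time_s: 7.25
ee_pos: [549.8, -141.9, 212.9]
ee_rot: [180.0, 0.0, 31.9]
force: [-0.3, -0.8, 0.1]
gripper_width: 91.2
gripper_force: 0.0
```

Run:
```python
from h import *
s=state();print(s["ee_pos"],s["ee_rot"],s["gripper_width"],s["time_s"],s["force"])
ci=camera_info("wrist");cv2.imwrite("pics/w3.png",grab_frame("wrist"))
import pickle;pickle.dump(ci,open("w3.pkl","wb"))
```

```text
[ 549.77404726 -141.85868477  212.92253326] [1.79986138e+02 1.10978707e-02 3.19122334e+01] 91.23146933219222 7.25 [-0.26627471 -0.75862739  0.0610794 ]
```

View pics/w3.png

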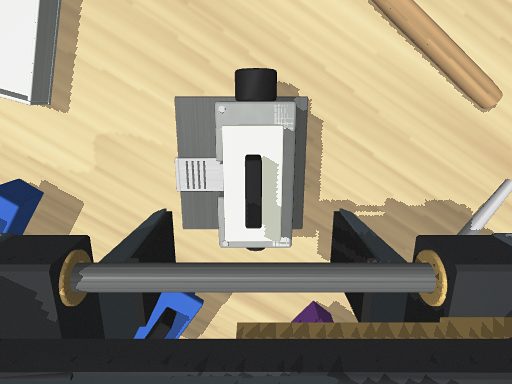

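The rib is clear at (253,190), columns 245–261, between the fingers, and the head is raised. I'll cast its outline at the popped height.

Run:
```python
from h import *;import pickle
ci=pickle.load(open("w3.pkl","rb"));im=cv2.imread("pics/w3.png")
m=im.max(2)<75; m[:,:225]=0;m[:,290:]=0;m[:140]=0;m[240:]=0
for c in blobs(m): print(cv2.boundingRect(c),rect("w",c,130,ci))
x,y,w,h=cv2.boundingRect(max(blobs(m),key=cv2.contourArea))
for z in(116,130): print(ray("w",(x+w/2,y),z,ci).round(1),ray("w",(x+w/2,y+h),z,ci).round(1))
# head plate top far edge
```

```text
(245, 155, 17, 73) [ 552.2 -142.6   62.    13.3   32.3]
[ 576.7 -127.9  116. ] [ 520.5 -163.   116. ]
[ 578.7 -126.6  130. ] [ 525.4 -159.8  130. ]
```

Rib centre is (552,-142.6) at yaw 32.3. I'll descend to TCP z ≈107 (head top at 102) and close at 25 N.

move_arm(
  motion=[
    [91, [0.08, -0.03, -0.8], [0, 0, 0]],
    [91, [0, 0, -0.8], [0, 0, 0]],
    [91, [0, 0, -0.8], [0, 0, 0]],
    [91, [0, 0, -0.8], [0, 0, 0]],
    [91, [0, 0, -0.6], [0, 0, 0]],
    [91, [0, 0, -0.3], [0, 0, 0]],
    [91, [0, 0, -0.15], [0, 0, 0]],
    [91, [0, 0, 0], [0, 0, 0]],
    [0, [0, 0, 0], [0, 0, 0]],
    [0, [0, 0, 0], [0, 0, 0]],
    [0, [0, 0, 0], [0, 0, 0]],
    [0, [0, 0, 0], [0, 0, 0]],
    [0, [0, 0, 0], [0, 0, 0]],
    [0, [0, 0, 0], [0, 0, 0]],
    [0, [0, 0, 0], [0, 0, 0]],
    [0, [0, 0, 0], [0, 0, 0]],
    [0, [0, 0, 0], [0, 0, 0]],
    [0, [0, 0, 0], [0, 0, 0]],
  ],
  grip_force=25,
)

```text
time_s: 8.8
ee_pos: [551.8, -142.5, 106.7]
ee_rot: [180.0, 0.0, 31.9]
force: [-0.0, 0.4, 0.9]
gripper_width: 27.1
gripper_force: 0.0
```

move_arm(
  motion=[
    [0, [0, 0, 0], [0, 0, 0]],
    [0, [0, 0, 0], [0, 0, 0]],
    [0, [0, 0, 0], [0, 0, 0]],
    [0, [0, 0, 0], [0, 0, 0]],
    [0, [0, 0, 0], [0, 0, 0]],
  ],
)

```text
time_s: 9.22
ee_pos: [551.5, -142.1, 106.6]
ee_rot: [-179.9, 0.0, 31.9]
force: [-0.5, 2.4, -0.3]
gripper_width: 14.2
gripper_force: 24.9
```

move_arm(
  motion=[
    [0, [0, 0, 0.2], [0, 0, 0]],
    [0, [0, 0, 0.3], [0, 0, 0]],
    [0, [0, 0, 0.4], [0, 0, 0]],
    [0, [0, 0, 0.4], [0, 0, 0]],
    [0, [0, 0, 0.4], [0, 0, 0]],
    [0, [0, 0, 0.4], [0, 0, 0]],
    [0, [0, 0, 0.4], [0, 0, 0]],
    [0, [0, 0, 0.4], [0, 0, 0]],
    [0, [0, 0, 0.4], [0, 0, 0]],
    [0, [0, 0, 0.4], [0, 0, 0]],
    [0, [0, 0, 0.3], [0, 0, 0]],
    [0, [0, 0, 0], [0, 0, 0]],
  ],
)

```text
time_s: 10.22
ee_pos: [552.9, -142.8, 208.9]
ee_rot: [179.8, -0.1, 31.9]
force: [1.3, -0.5, -2.9]
gripper_width: 14.0
gripper_force: 25.0
```

Held at 14 mm opening with about 2.9 N of load. I'll carry it over the tray at (560,198) and align it with the tray.

move_arm(
  motion=[
    [0, [0.01, 0.3, 0], [0, 0, -0.2]],
    [0, [0.01, 0.5, 0], [0, 0, -0.2]],
    [0, [0.01, 0.7, 0], [0, 0, -0.2]],
    [0, [0.01, 0.8, 0], [0, 0, -0.2]],
    [0, [0.02, 0.8, 0], [0, 0, -0.2]],
    [0, [0.02, 0.8, 0], [0, 0, -0.2]],
    [0, [0.02, 0.8, 0], [0, 0, -0.2]],
    [0, [0.02, 0.8, 0], [0, 0, -0.2]],
    [0, [0.02, 0.8, 0], [0, 0, -0.2]],
    [0, [0.02, 0.8, 0], [0, 0, -0.2]],
    [0, [0.02, 0.8, 0], [0, 0, -0.2]],
    [0, [0.02, 0.8, 0], [0, 0, -0.2]],
    [0, [0.02, 0.8, 0], [0, 0, -0.2]],
    [0, [0.02, 0.8, 0], [0, 0, -0.2]],
    [0, [0.02, 0.8, 0], [0, 0, -0.2]],
    [0, [0.02, 0.8, 0], [0, 0, -0.2]],
    [0, [0.01, 0.7, 0], [0, 0, -0.2]],
    [0, [0.01, 0.6, 0], [0, 0, -0.2]],
    [0, [0, 0.44, 0], [0, 0, -0.2]],
    [0, [0, 0, 0], [0, 0, 0]],
  ],
)

```text
time_s: 11.88
ee_pos: [559.0, 200.5, 206.0]
ee_rot: [-179.9, 0.0, 16.8]
force: [-0.3, -0.0, -2.6]
gripper_width: 14.1
gripper_force: 25.0
```

move_arm(
  motion=[
    [0, [0, 0, -0.3], [0, 0, 0]],
    [0, [0, 0, -0.5], [0, 0, 0]],
    [0, [0, 0, -0.6], [0, 0, 0]],
    [0, [0, 0, -0.6], [0, 0, 0]],
    [0, [0, 0, -0.6], [0, 0, 0]],
    [0, [0, 0, -0.6], [0, 0, 0]],
    [0, [0, 0, -0.6], [0, 0, 0]],
    [0, [0, 0, -0.5], [0, 0, 0]],
    [0, [0, 0, -0.4], [0, 0, 0]],
    [0, [0, 0, -0.2], [0, 0, 0]],
    [0, [0, 0, -0.1], [0, 0, 0]],
    [0, [0, 0, 0], [0, 0, 0]],
  ],
)

```text
time_s: 12.88
ee_pos: [559.2, 198.1, 81.3]
ee_rot: [180.0, 0.0, 16.6]
force: [-0.6, -0.2, -1.6]
gripper_width: 13.3
gripper_force: 25.0
```

Run:
```python
from h import *
s=grab_frame("scene");t=grab_frame("top")
f=lambda a:cv2.resize(a,(390,300),interpolation=cv2.INTER_CUBIC)
cv2.imwrite("pics/p4.png",np.hstack([f(s[120:270,170:365]),f(t[120:270,130:325])]))
```

```text
(no output)
```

View pics/p4.png

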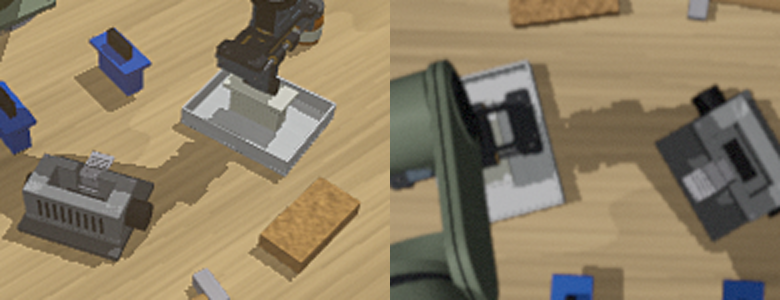

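The cassette hangs upright inside the tray, just above its floor, and the extractor pocket is empty. Now the last millimetres.

move_arm(
  motion=[
    [0, [0, 0, -0.08], [0, 0, 0]],
    [0, [0, 0, -0.08], [0, 0, 0]],
    [0, [0, 0, -0.05], [0, 0, 0]],
    [0, [0, 0, 0], [0, 0, 0]],
  ],
)

```text
time_s: 13.32
ee_pos: [559.1, 198.5, 76.3]
ee_rot: [180.0, 0.0, 16.7]
force: [0.8, -0.2, -2.3]
gripper_width: 13.6
gripper_force: 25.0
```

move_arm(
  motion=[
    [0, [0, 0, -0.04], [0, 0, 0]],
    [0, [0, 0, -0.04], [0, 0, 0]],
    [0, [0, 0, 0], [0, 0, 0]],
  ],
)

```text
time_s: 13.57
ee_pos: [559.2, 198.5, 74.2]
ee_rot: [180.0, 0.0, 16.7]
force: [0.2, -1.3, -2.8]
gripper_width: 13.4
gripper_force: 25.0
```

move_arm(
  motion=[
    [0, [0, 0, -0.04], [0, 0, 0]],
    [0, [0, 0, -0.04], [0, 0, 0]],
    [0, [0, 0, 0], [0, 0, 0]],
  ],
)

```text
time_s: 13.82
ee_pos: [559.5, 198.6, 73.1]
ee_rot: [-180.0, -0.0, 16.7]
force: [-0.6, -0.1, 1.7]
gripper_width: 13.7
gripper_force: 25.0
```

Contact: the force turned upward. I'll release and retreat upward.

move_arm(
  motion=[
    [20, [0, 0, 0], [0, 0, 0]],
    [30, [0, 0, 0], [0, 0, 0]],
    [60, [0, 0, 0], [0, 0, 0]],
    [60, [0, 0, 0], [0, 0, 0]],
    [60, [0, 0, 0], [0, 0, 0]],
    [60, [0, 0, 0], [0, 0, 0]],
    [60, [0, 0, 0.3], [0, 0, 0]],
    [60, [0, 0, 0.6], [0, 0, 0]],
    [60, [0, 0, 0.8], [0, 0, 0]],
    [60, [0, 0, 0.8], [0, 0, 0]],
    [60, [0, 0, 0.8], [0, 0, 0]],
    [60, [0, 0, 0.8], [0, 0, 0]],
    [60, [0, 0, 0.8], [0, 0, 0]],
    [60, [0, 0, 0.8], [0, 0, 0]],
    [60, [0, 0, 0], [0, 0, 0]],
    [60, [0, 0, 0], [0, 0, 0]],
  ],
)

```text
time_s: 15.15
ee_pos: [559.8, 198.6, 216.3]
ee_rot: [-180.0, -0.2, 16.7]
force: [0.6, -0.3, -0.1]
gripper_width: 60.1
gripper_force: 0.0
```

Run:
```python
from h import *
s=grab_frame("scene");t=grab_frame("wrist")
f=lambda a:cv2.resize(a,(390,300),interpolation=cv2.INTER_CUBIC)
cv2.imwrite("pics/p5.png",np.hstack([f(s[120:270,170:365]),f(t)]))
```

```text
(no output)
```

View pics/p5.png

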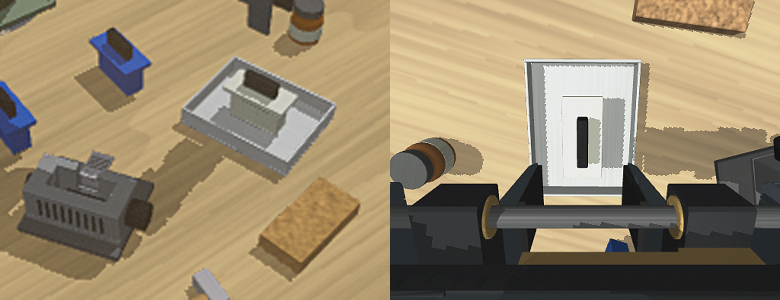

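The cassette stands upright and centred in the tray, the gripper is clear and the tab has sprung back up.

```bash
python3 -c "
from workcell import *
print(job_done())"
```

```text
the job is handed in; nothing more can be done
None
```

I pressed the latch, lifted the cassette out and stood it upright, roughly centred in the tray; I then handed the job in at about 15 s of the 51 s allowed, and no verdict came back.

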